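Copy the end stop's angle to the fence of a slicing guide with a bevel gauge

ROBOT

A 7-joint arm with a two-finger parallel gripper is mounted at the origin on a cart in front of the work surface, level with it; the furniture and walls round the work are solid. World frame = base frame: x ahead of the robot, y to its left, z up, the work surface at z = 0. Lengths are in mm, angles in degrees, forces in N, time in s.
With the tool pointing down it reaches from about 425 to 950 mm from the base axis. Payload 16.7 kg.
Tool frame: the origin (TCP) lies on the centre line of the jaws, within the pads' length; the fingertips stand ahead of it and the grasp point (between the pads) lies 3 mm ahead of it (tips_ahead is the z of the fingertips in the tool frame, in mm); z points along the fingers, y is the line along which they close (so a half turn about z gives the same grasp; the last joint's range is limited). The gripper opens to 94 mm and grips with 3 to 60 N. Pads are 16 mm wide; open, the fingers measure 119 mm over their backs; the gripper's body (75 mm by 177 mm) begins 78 mm behind the grasp point.
Start: joints at [-80.071, 24.414, 4.234, 92.017, -1.954, 63.644, -3.845], TCP at [214.13, 640.097, 227.467] pointing down, gripper open.
Joint ranges: [-163.25, 163.25], [-28.42, 122.38], [-70.27, 78.77], [12.13, 141.07], [-58.53, 238.53], [9.26, 117.41], [-156.51, 156.51]. Speed limits (degrees/s): [108.29, 108.29, 136.94, 136.94, 172.46, 172.46, 172.46].

INTERFACE

Orientations are given as a 3x3 rotation matrix whose columns are the frame's x, y, z axes.
In Python, from cell import * gives the robot as it stands. The module is installed in compiled form; this text tells all that it offers. Calls block until the motion is done:
- goto(position, orientation): joint-space move of the TCP to a pose.
- move_linear(position, rate=150, ori=None, stop_force=None): straight line of the TCP; ori=None keeps the orientation; rate is the mean speed in mm/s. With stop_force (N) it stops when the force on the tool has changed by that much, and returns True; else False.
- goto_joints(angles): joint-space move.
- set_gripper(opening, grip_force=None): opening from 0.0 (shut) to 1.0 (fully open); grip_force is the grip in N (None keeps the last); returns when the fingers have stopped.
- hold(seconds).
- ik(position, orientation): joint angles nearest the present ones, or None.
- get_image(name): name is "side" or "top" or "wrist"; returns a dict with "pixels" (420x560x3 uint8, red, green, blue), "range_z" (420x560 float32, mm along the optical axis (not along the pixel's ray), 0 where there is no reading), "K" (3x3 intrinsics, pixels), "world_from_camera" (4x4, takes a point from camera to world coordinates). Camera axes: x right, y down, z forward; pixel columns grow to the right and rows downward; lengths in mm; the calibration is good to about 2 mm. The wrist camera is an equidistant fisheye: a pixel r from the principal point sees the ray r / f radians off the axis. A picture is of the moment at which its call begins.
A pose or a line that the arm cannot do raises PlanningError and nothing moves.
- job_done(): hands the job in; it is judged then, once.
Readings, each from a call of its own:
- get_time(): time.
- get_q(): joint angles.
- get_dq(): joint speeds.
- get_joint_torque(): joint torques, N m.
- get_eef_pos(): TCP position.
- get_eef_rot(): TCP orientation.
- get_wrist_force(): force on the tool from outside, world axes, zero at the start.
- get_moment(): the same for the moment, N m.
- get_opening(): opening from 0.0 (shut) to 1.0 (fully open).
- get_finger_force(): force on a finger pad.
Only numpy, scipy, OpenCV 4.12 (cv2) and the standard library are available. Lean on these libraries where they do the work, as an engineer would, in place of code of your own. Each camera call takes 0.05 s, during which the arm holds its last target. There are 200 camera calls.

TASK

Copy the slant of the slicing guide's left stop to its swinging right fence with the bevel gauge: keeping the gauge's stock along the board's near edge, slide it left until the blade lies flush along the stop and press it home there, push its cap firmly down to lock it, then slide it right until the blade has swung the fence to the same slant and is pressed home on its post. Press home with about 8 newtons and never more than 20, and touch neither blade nor fence with the gripper. Leave the gauge standing locked on the worktop and the tin, jar and mug where they are.

Things in the scene. Friction and masses are not known exactly. Their poses are not given: they have to be found in the camera images.
- guide: Slicing guide, fixed: pale wooden board 140 deep (x), 440 wide (y), 22 mm high, two bars on top. Origin: middle of its near lower edge, at worktop level; x away from the robot, y left along that edge, z up. The gauge's stock slides on the near edge face (x = 0). Fixed round posts, radius 8 mm, top 34.5 mm above the worktop, at (12, +170) (left, stop) and (18, -170) mm (right, fence).
- stop_mid (a point): Middle of the left bar (stop), 56 mm from its post's axis; x runs along the bar away from the post. Bar 16 mm thick, 22.5 to 34.5 mm above the worktop, from 2 to 110 mm from the post's axis. Immovable; its slant differs each time: -0.30 to -0.05 rad from square to the edge (negative: far end leaning right).
- fence_mid (a point): Middle of the right bar (fence), 56 mm from its post's axis; same size and axes as the stop. The post's radius is half the bar's thickness, so a straight edge flush along the bar also touches the fixed post.
- fence (a joint): Angle of the fence (rad): 0 square to the near edge, positive leaning left (far end toward the stop); 0.2 to 0.4 at the start. Friction 0.01 N m (about 0.1 N at its far end); it stays where it is left.
- gauge: Loose bevel gauge, 0.4 kg: dark wooden stock 40 (x) by 140 (y) by 22 mm high on the worktop before the board, handle block on it; a brass tongue 18 mm wide, 22.5 mm up, lies over the board and carries the blade's hinge. Origin: on the hinge axis, at worktop level; x away from the robot, y left along the stock. The face that lies on the board's edge is 20 mm behind the origin.
- handle (a point): Grip centre of the handle block, 44 mm above the worktop, 46 mm behind the blade's hinge axis. Block 28 mm wide along y (grip so, from above, fingertips above the 22 mm high stock), 28 mm along x, top 60 mm above the worktop. Axes as the gauge's.
- blade_mid (a point): On the blade's centre line, 75 mm from its hinge axis; x toward the tip, y left. Straight steel strip 20 mm wide, from 27 to 35 mm above the worktop (5 mm over the board), from 16 mm behind the hinge axis to 125 mm ahead of it. Flush along a bar, the centre lines are 18 mm apart; the gauge then also jams against the bar's post.
- blade (a joint): Angle of the blade to the stock (rad): 0 square, positive leaning left; 0.15 to 0.4 at the start, more than the stop, so that its tip meets the stop first and the stop turns it. Unlocked it swings easily (0.006 N m), before the fence would; locked it holds against pushes under 1 N at its tip.
- lock (a joint): Travel of the locking cap (m), positive down, 0 up (unlocked). 7 N of friction hold it where it is left; the brake meets the blade at 0.004, beyond that its spring adds 5 to 9 N per mm; pressed with 14 N or more the cap stays at about 0.005, locked.
- lock_top (a point): Centre of the top of the round black locking cap, 48 mm across, on the blade's hinge axis, 54 mm above the worktop when up, about 49 mm when down. Push it straight down with shut fingers.
- tin: Bystander: a food tin, 75 mm across, 58 mm high, standing left of the work. Origin at its underside.
- honey: Bystander: a jar with a screw lid, 63 mm across, 94 mm high, standing right of the work. Origin at its underside.
- mug_a: Bystander: a white mug, 85 mm across, 88 mm high, standing beyond the left end of the board. Origin at its underside.

How it is judged (in metres and radians):
On the way, in this order (a step that is already met when the one before it is completed fails the run):
1. the unlocked blade lies flush along the stop, pressed home on it with more than 2 N, with the stock along the board's edge (angle between the x axis of blade_mid and the x axis of stop_mid, either way round below 0.03 rad and y of blade_mid in the frame of stop_mid between -0.021 and -0.014 m and angle between the y axis of handle and the y axis of guide, either way round below 0.05 rad and x of handle in the frame of guide above -0.03 m and contact force between blade and guide above 2 N and value of joint lock below 0.002 m), for 0.2 s.
2. the cap is pressed down and the blade is locked while it is still flush along the stop (angle between the x axis of blade_mid and the x axis of stop_mid, either way round below 0.03 rad and y of blade_mid in the frame of stop_mid between -0.021 and -0.014 m and angle between the y axis of handle and the y axis of guide, either way round below 0.05 rad and x of handle in the frame of guide above -0.03 m and value of joint lock above 0.0043 m), for 0.2 s.
3. the locked blade has swung the fence to the stop's slant and lies along it, pressed home with more than 2 N, with the stock along the board's edge (angle between the x axis of fence_mid and the x axis of stop_mid, either way round below 0.035 rad and value of joint lock above 0.0043 m and contact force between blade and guide above 2 N and y of blade_mid in the frame of fence_mid below 0.022 m and angle between the y axis of handle and the y axis of guide, either way round below 0.05 rad and x of handle in the frame of guide above -0.03 m), for 0.2 s.
At the end, for the whole second after the job is handed in: The fence is parallel to the stop within 0.035 rad and at rest; the gauge stands upright (within 0.08 rad) and still on the worktop, its cap at least 4.3 mm down (angle between the x axis of fence_mid and the x axis of stop_mid, either way round below 0.035 rad and value of joint lock above 0.0043 m and angle between handle's own z axis and vertical below 0.08 rad and height (world z) of gauge between -0.006 and 0.006 m and velocity of joint fence between -0.02 and 0.02 rad/s and linear speed of gauge below 0.01 m/s); the robot touches nothing.
It fails at once if the gauge is pushed against the guide with more than 20 N (contact force between gauge and guide above 20 N).
It fails at once if the robot touches the fence (contact force between any of the fingers, the arm and fence above 0.3 N).
It fails at once if the robot touches the blade (contact force between any of the fingers, the arm and blade above 0.3 N).
It fails at once if the tin, the jar or the mug is moved by more than 15 mm (distance of any of tin, honey, mug_a from where it was at the start of the episode above 0.015 m).
It also fails if it takes over 72 s, if anything falls off the work surface, if the arm or the gripper's body presses on something with over 40 N, if the wrist force passes 120 N, or if a joint passes its speed limit or range.

## Working session

There is one attempt and no reset: what is moved stays moved. The work goes in short steps, each a Python script; the robot and the scene stay as the last script left them, time stands still between calls to the robot, and variables do not carry over. Pictures are saved under pics/ and viewed, at most 10 in all, crops included, and the job is handed in when it is done.

```bash
mkdir -p pics; python3 - <<'E'
from cell import *
import cv2,numpy as np
for n in ("top","side"):
    d=get_image(n); cv2.imwrite(f"pics/{n}0.png",d["pixels"][:,:,::-1]); np.savez(f"{n}0.npz",**d)
    print(n,d["K"].tolist(),np.round(d["world_from_camera"],3).tolist())
print(get_time())
from cell import __dict__ as q
print([k for k in q if k[0]!='_'],get_eef_rot().tolist() if hasattr(get_eef_rot(),'tolist') else get_eef_rot())
try: print(tips_ahead)
except Exception as e: print(e)
E
```

```text
top [[501.94022925760527, 0.0, 275.8292553674925], [0.0, 501.94022925760527, 200.65293821404876], [0.0, 0.0, 1.0]] [[-0.007, -0.996, 0.087, 337.641], [-1.0, 0.008, 0.008, 16.744], [-0.009, -0.087, -0.996, 1577.389], [0.0, 0.0, 0.0, 1.0]]
side [[420.34589046766024, 0.0, 280.6423167429756], [0.0, 420.34589046766024, 205.12616412084705], [0.0, 0.0, 1.0]] [[0.951, -0.178, 0.253, 199.951], [-0.309, -0.518, 0.797, -855.13], [-0.011, -0.837, -0.548, 675.293], [0.0, 0.0, 0.0, 1.0]]
0.1
['get_image', 'set_gripper', 'ik', 'job_done', 'get_time', 'get_q', 'get_dq', 'get_joint_torque', 'get_eef_pos', 'get_eef_rot', 'get_wrist_force', 'get_moment', 'get_opening', 'get_finger_force', 'goto', 'move_linear', 'goto_joints', 'hold', 'PlanningError', 'tips_ahead'] [[-0.9483730140488379, 0.3171569679543703, -0.00028965826907752907], [0.3171570920227019, 0.9483723862692454, -0.0010935911851880646], [-7.2136160628186e-05, -0.001128999542734945, -0.9999993600779987]]
22.0
```

View pics/top0.png

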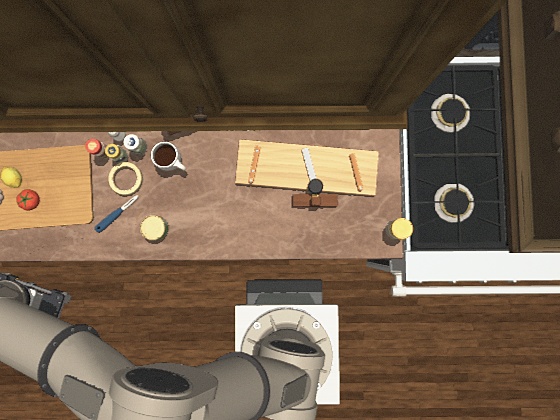

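The top view shows the board at about (235–378, 141–195), slightly turned. The stop is near (254,165), the fence near (356,172), the gauge cap at (315,186) and the handle at (314,201).

```bash
python3 - <<'E'
import cv2
i=cv2.imread("pics/top0.png")[130:215,225:390]
cv2.imwrite("pics/top0c.png",cv2.resize(i,None,fx=4.8,fy=4.8,interpolation=cv2.INTER_CUBIC))
E
```

```text
(no output)
```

View pics/top0c.png

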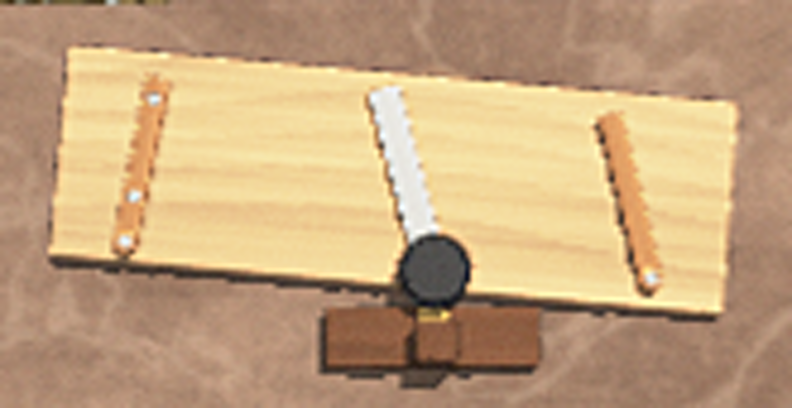

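View pics/side0.png

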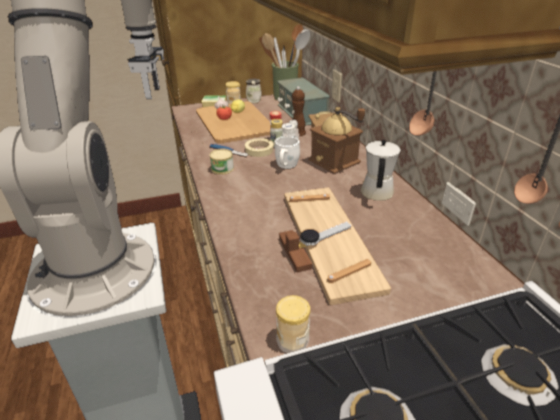

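Top crop, in crop pixels:
- Board top corners: (68,47), (737,100), (720,314), (52,258).
- Stop post (125,242), end screw (153,99).
- Fence post (651,277), tip (608,118).
- Cap (434,270).
- Handle top (437,338).
- Blade runs from (422,235) to (384,91).

The side view shows nothing obstructing the work except the cupboard above and behind it.

```bash
cat > geo.py <<'E'
import numpy as np
def ray(d,u,v,z):
    T=d["world_from_camera"];K=d["K"]
    r=T[:3,:3]@np.linalg.inv(K)@np.array([u,v,1.]); o=T[:3,3]
    return (o+r*(z-o[2])/r[2])
def R_down(yaw): # tool y along guide y, z down
    c,s=np.cos(yaw),np.sin(yaw); y=np.array([-s,c,0]);z=np.array([0,0,-1.])
    return np.c_[np.cross(y,z),y,z]
E
python3 - <<'E'
import numpy as np
from geo import *
from cell import *
d=dict(np.load("top0.npz"))
P=lambda u,v,z: ray(d,(u+.5)/4.8-.5+225,(v+.5)/4.8-.5+130,z)
pts=dict(nl=(52,258,22),nr=(720,314,22),fl=(68,47,22),fr=(737,100,22),sp=(125,242,34.5),se=(153,99,34.5),fp=(651,277,34.5),ft=(608,118,34.5),cap=(434,270,54),hd=(437,338,60),b0=(422,235,35),b1=(384,91,35),s1=(326,310,22),s2=(541,308,22))
W={k:P(*v) for k,v in pts.items()}
# fit guide pose
mod={'nl':(0,220),'nr':(0,-220),'fl':(140,220),'fr':(140,-220),'sp':(12,170),'fp':(18,-170)}
A=np.array([mod[k] for k in mod],float);B=np.array([W[k][:2] for k in mod])
a0,b0=A.mean(0),B.mean(0);U,S,V=np.linalg.svd((A-a0).T@(B-b0));R=V.T@U.T;t=b0-R@a0
yaw=np.arctan2(R[1,0],R[0,0]);print("guide",t,yaw);print("resid",(B-(A@R.T+t)).round(1).tolist())
for k in W: print(k,W[k].round(1),"guide:",(R.T@(W[k][:2]-t)).round(1))
g=lambda a,b:(lambda v:np.arctan2(v[1],v[0]))(R.T@(W[b]-W[a])[:2])
print("stop",g('sp','se'),"fence",g('fp','ft'),"blade",g('b0','b1'),"gauge yaw",np.arctan2(*(W['s1']-W['s2'])[:2])*-1)
h=W['hd'];
for y in(0,yaw,yaw+np.pi,np.pi):
    print(y,ik([h[0],h[1],49],R_down(y)))
np.savez("guide.npz",t=t,yaw=yaw,h=h)
E
```

```text
guide [508.66199535 -60.63794577] -0.09080733123547766
resid [[-0.3, -2.8], [-0.4, 2.5], [-0.6, -0.6], [0.4, 0.8], [0.7, -0.2], [0.2, 0.4]]
nl [528.3 155.6  22. ] guide: [-1.000e-01  2.171e+02]
nr [ 488.3 -277.2   22. ] guide: [  -0.6 -217.6]
fl [667.4 145.1  22. ] guide: [139.5 219.3]
fr [ 628.5 -291.7   22. ] guide: [ 140.3 -219.2]
sp [536.8 107.4  34.5] guide: [ 12.8 169.8]
se [630.1  88.9  34.5] guide: [107.3 160. ]
fp [ 511.4 -231.1   34.5] guide: [  18.2 -169.6]
ft [ 615.1 -205.6   34.5] guide: [ 119.1 -134.7]
cap [514.7 -90.3  54. ] guide: [  8.7 -29. ]
hd [470.8 -91.2  60. ] guide: [-34.9 -33.9]
b0 [539.7 -84.2  35. ] guide: [ 33.1 -20.7]
b1 [633.9 -60.9  35. ] guide: [124.8  11.1]
s1 [492.9 -22.2  22. ] guide: [-19.2  36.8]
s2 [ 493.1 -161.5   22. ] guide: [  -6.3 -101.9]
stop -0.10393130661240438 fence 0.3325114544598545 blade 0.33395479667021466 gauge yaw 0.0016199667589065366
0 [-22.59603824  24.0218863   31.25887667 126.37753759 -21.76767327
  34.72352737 114.58022273]
-0.09080733123547766 [-23.77130756  24.35572558  32.75716851 126.43625224 -22.95128706
  34.90613298 110.55335143]
3.0507853223543155 [-32.69047667  27.94467342  44.6155317  126.85356959 -33.00102588
  37.17823321 -59.45823196]
3.141592653589793 [-34.82274069  29.18697562  47.63428768 126.94517008 -35.76536307
  38.05958507 -51.51463788]
```

```bash
python3 - <<'E'
from cell import *
from geo import *
import cv2
R=R_down(np.pi)
set_gripper(0.55)
goto([469.5,-90.8,150],R); print(get_time(),get_wrist_force(),get_q())
move_linear([469.5,-90.8,49],rate=80,stop_force=6)
print(get_eef_pos(),get_wrist_force())
set_gripper(0.0,grip_force=30)
print(get_time(),get_opening(),get_wrist_force(),get_finger_force())
d=get_image("top");cv2.imwrite("pics/top1.png",cv2.resize(d["pixels"][130:215,225:390,::-1],None,fx=4.8,fy=4.8,interpolation=cv2.INTER_CUBIC))
E
```

```text
3.65 [-0.96769266  0.99352449 -0.30456845] [-39.90545904  15.90200872  50.69955323 123.18067935 -16.62873767
  47.80455633 -68.86523948]
[469.79542357 -90.76545307  49.36642363] [-0.35887554  0.31023531  0.09866657]
5.5583 0.2937557634817069 [-0.10118695 -1.15966066  5.09259001] 29.99722123146057
```

View pics/top1.png

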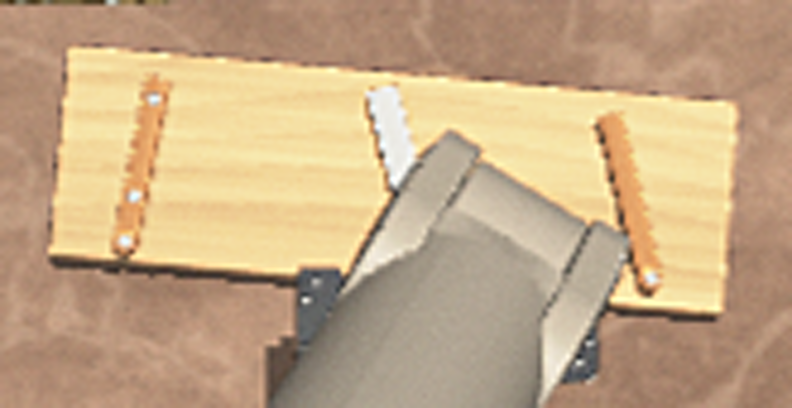

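```bash
cat >> geo.py <<'E'
G=np.load("guide.npz"); yaw=float(G["yaw"]); t=G["t"]
Rg=np.array([[np.cos(yaw),-np.sin(yaw)],[np.sin(yaw),np.cos(yaw)]])
W=lambda x,y,z: [*(t+Rg@np.array([x,y])),z]
g=lambda p: (Rg.T@(np.asarray(p)[:2]-t))
RT=R_down(yaw+np.pi)
E
python3 - <<'E'
from cell import *
from geo import *
st=lambda:print(round(get_time(),2),g(get_eef_pos()).round(2),get_eef_pos()[2].round(2),"F",g(get_wrist_force()[:2]+t).round(2),get_wrist_force()[2].round(2))
hold(.2);st()
p=get_eef_pos();gx,gy=g(p);z=p[2]+.3
move_linear(W(gx,gy,z),rate=20,ori=RT);st()
move_linear(W(-30,gy,z),rate=20,stop_force=4);st()
print(move_linear(W(-20,gy,z),rate=6,stop_force=3));st();hold(.3);st()
E
```

```text
5.81 [-36.11 -33.68] 49.14 F [-0.77 -0.78] 6.74
6.06 [-36.43 -33.59] 49.19 F [-1.15 -0.41] -4.38
6.52 [-29.96 -33.74] 49.4 F [-0.04  0.27] -4.47
True
7.47 [-25.34 -33.61] 49.15 F [-1.61  0.87] 5.33
7.77 [-25.33 -33.58] 49.16 F [-0.47  0.59] 5.39
```

```bash
cat >> geo.py <<'E'
def st():
    from cell import get_time,get_eef_pos,get_wrist_force
    p,f=get_eef_pos(),get_wrist_force()
    print(round(get_time(),2),g(p).round(2),round(float(p[2]),2),"F",(Rg.T@f[:2]).round(2),round(float(f[2]),2))
E
python3 - <<'E'
from cell import *
from geo import *
gx,gy=g(get_eef_pos())
move_linear(W(gx-1.5,gy,49.8),rate=10);hold(.2);st()
print(move_linear(W(-20,gy,49.8),rate=5,stop_force=3));st();hold(.2);st()
E
```

```text
8.26 [-26.92 -33.56] 49.71 F [ 0.6  -0.19] -3.77
True
8.89 [-25.61 -33.49] 49.36 F [-0.1   0.52] -4.46
9.09 [-25.73 -33.45] 49.26 F [-0.39  0.44] -0.97
```

```bash
python3 - <<'E'
from cell import *
from geo import *
x=-26.4
gx,gy=g(get_eef_pos())
move_linear(W(x,gy,49.8),rate=10)
print(move_linear(W(x,138,49.8),rate=40,stop_force=6));st();hold(.3);st()
if get_eef_pos() is not None and g(get_eef_pos())[1]>135:
    print(move_linear(W(x,160,49.8),rate=4,stop_force=6));st();hold(.3);st()
E
```

```text
False
13.78 [-26.39 137.95] 49.8 F [0.48 0.37] -4.58
14.07 [-26.42 138.  ] 49.79 F [ 0.1  -0.89] -4.07
True
17.19 [-26.87 150.06] 49.44 F [ 0.04 -0.59] -5.6
17.49 [-27.01 150.11] 49.32 F [ 0.31 -1.22] 0.39
```

```bash
python3 - <<'E'
from cell import *
from geo import *
y=150.2
for i in range(14):
    move_linear(W(-26.6,y,49.7),rate=8);hold(.1)
    f=(Rg.T@get_wrist_force()[:2]); 
    print(round(y,1),end=' ');st()
    if f[1]<-7: break
    y+=.3
hold(.3);st()
E
```

```text
150.2 17.84 [-26.78 150.14] 49.59 F [-0.74 -0.08] -4.03
150.5 18.19 [-26.75 150.29] 49.61 F [-0.56 -3.19] -4.59
150.8 18.54 [-26.78 150.38] 49.61 F [-0.91 -5.21] -4.94
151.1 18.89 [-26.8  150.42] 49.6 F [-0.5  -6.98] -5.05
151.4 19.24 [-26.79 150.53] 49.61 F [-1.6  -7.16] -4.45
19.54 [-26.76 150.53] 49.61 F [-0.84 -7.67] -3.28
```

```bash
python3 - <<'E'
from cell import *
from geo import *
import cv2
move_linear(W(-26.6,151.4,49.3),rate=8);hold(.1);st()
set_gripper(.55);st()
p=get_eef_pos();gx,gy=g(p)
move_linear(W(gx,gy,105),rate=120)
set_gripper(0.0)
move_linear(W(-75,100,160),rate=150)
d=get_image("top");cv2.imwrite("pics/top2.png",cv2.resize(d["pixels"][130:215,225:390,::-1],None,fx=4.8,fy=4.8,interpolation=cv2.INTER_CUBIC))
st()
E
```

```text
19.89 [-26.76 150.49] 49.36 F [-2.46 -8.35] 1.08
20.47 [-26.57 151.5 ] 49.32 F [-0.    0.12] -0.21
22.77 [-74.78 100.59] 159.76 F [0.37 0.3 ] -0.52
```

View pics/top2.png

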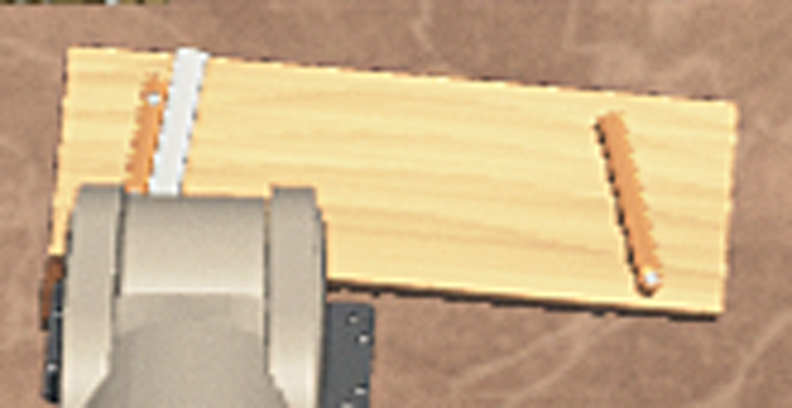

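The blade lies flush along the stop, with its edge running from (175,50) to (150,190). Next is the cap.

```bash
python3 - <<'E'
from cell import *
from geo import *
X,Y=19.5,150.5
move_linear(W(X,Y,100),rate=150)
move_linear(W(X,Y,80),rate=60);hold(.2);st()
f0=get_wrist_force()[2]
z=76.5
while z>66:
    move_linear(W(X,Y,z),rate=15);hold(.06)
    f=get_wrist_force()[2]-f0
    print(round(z,2),round(float(get_eef_pos()[2]),2),round(float(f),1))
    if f>14.5: break
    z-= .5 if f<10 else .15
hold(.25);print(get_eef_pos()[2],get_wrist_force()-[0,0,f0]);print(get_time())
E
```

```text
24.43 [ 19.66 150.51] 80.23 F [-0.58  0.26] -0.18
76.5 76.44 0.7
76.0 76.15 3.6
75.5 75.72 5.1
75.0 75.27 5.0
74.5 74.77 6.4
74.0 74.28 7.1
73.5 73.77 5.4
73.0 73.27 6.6
72.5 72.77 5.8
72.0 72.27 5.1
71.5 71.79 5.5
71.0 71.38 6.0
70.5 71.0 9.5
70.0 70.6 12.6
69.85 70.52 13.2
69.7 70.43 15.3
70.40416000322868 [ 0.3642846  -0.90466044 14.41617382]
29.7417
```

```bash
python3 - <<'E'
from cell import *
from geo import *
X,Y=19.5,150.5
move_linear(W(X,Y,100),rate=100)
move_linear(W(-26.6,Y,105),rate=120)
set_gripper(.55)
print(move_linear(W(-26.6,Y,49.5),rate=60,stop_force=8))
set_gripper(0,grip_force=30);print(get_opening());st()
gx,gy=g(get_eef_pos())
move_linear(W(-26.5,gy-1,50.0),rate=10);st()
print(move_linear(W(-26.5,-135,50.0),rate=40,stop_force=6));st();hold(.2);st()
E
```

```text
False
0.2923600756069818
33.21 [-26.54 150.5 ] 49.61 F [-1.01 -0.32] 3.63
33.47 [-26.78 149.42] 49.82 F [0.18 0.18] -5.31
False
40.73 [ -26.51 -134.97] 49.99 F [-0.52 -0.12] -4.02
40.92 [ -26.49 -134.95] 50.01 F [-0.56 -0.14] -3.54
```

```bash
python3 - <<'E'
from cell import *
from geo import *
x=-26.5
move_linear(W(x,-148.5,50),rate=20,stop_force=6);st()
y=g(get_eef_pos())[1]
for i in range(30):
    y-=.3
    move_linear(W(x,y,50),rate=10);hold(.08)
    f=(Rg.T@get_wrist_force()[:2])
    if i%3==0 or f[1]>2: print(round(y,1),end=' ');st()
    if f[1]>7: break
hold(.3);st()
E
```

```text
41.75 [ -26.52 -148.44] 49.98 F [-0.4  -0.03] -4.26
-148.7 42.08 [ -26.49 -148.66] 50.0 F [0.99 0.27] -5.51
-149.6 43.08 [ -26.48 -149.65] 50.01 F [ 0.21 -0.08] -4.88
-150.5 44.08 [ -26.5  -150.57] 50.0 F [0.2  0.12] -3.91
-151.4 45.08 [ -26.52 -151.45] 49.99 F [-0.69 -0.12] -4.62
-152.3 46.08 [ -26.52 -152.36] 49.99 F [0.79 0.63] -5.44
-153.2 47.08 [ -26.5  -153.22] 50.0 F [ 0.54 -0.03] -4.8
-153.5 47.42 [ -26.5  -153.36] 49.98 F [0.02 3.75] -3.92
-153.8 47.75 [ -26.52 -153.51] 49.97 F [-0.2   4.74] -2.28
-154.1 48.08 [ -26.51 -153.59] 49.96 F [-0.15  6.37] -1.76
-154.4 48.42 [ -26.57 -153.69] 49.92 F [-0.7   8.86] -2.15
48.72 [ -26.53 -153.66] 49.94 F [0.07 7.36] -1.12
```

```bash
python3 - <<'E'
from cell import *
from geo import *
import cv2
move_linear(W(-26.5,-154.3,49.45),rate=8);hold(.3);st()
set_gripper(.55)
gx,gy=g(get_eef_pos())
move_linear(W(gx,gy,110),rate=100)
move_linear(W(-50,0,200),rate=150)
d=get_image("top");cv2.imwrite("pics/top3.png",cv2.resize(d["pixels"][130:215,225:390,::-1],None,fx=4.8,fy=4.8,interpolation=cv2.INTER_CUBIC))
st()
E
```

```text
49.27 [ -26.48 -153.61] 49.64 F [-1.52  9.04] 5.11
52.0 [-50.17  -0.62] 199.71 F [ 0.17 -0.53] 0.63
```

View pics/top3.png

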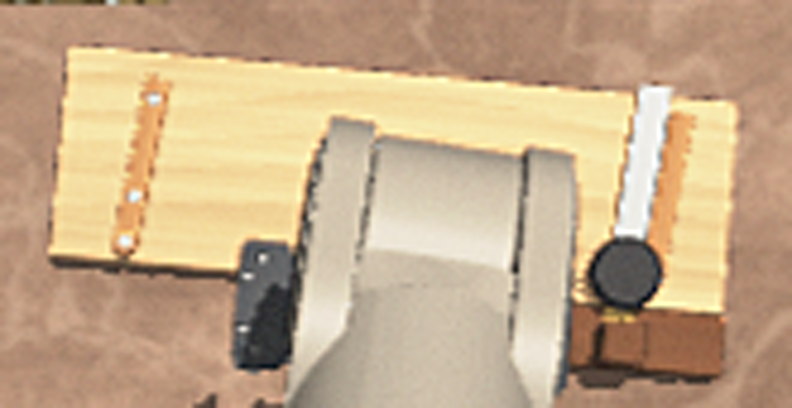

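The blade now lies along the fence, running from (655,88) to (632,235), with the fence from (682,115) to about (664,250). I'll measure how parallel they are more accurately before handing in.

```bash
python3 - <<'E'
from cell import *
from geo import *
import cv2
goto(W(-60,60,300),RT)
move_linear(W(-70,200,300),rate=200)
d=get_image("top");im=d["pixels"][:,:,::-1].copy();cv2.imwrite("pics/top4.png",im)
cv2.imwrite("pics/top4c.png",cv2.resize(im[130:215,225:390],None,fx=4.8,fy=4.8,interpolation=cv2.INTER_CUBIC))
hsv=cv2.cvtColor(im,cv2.COLOR_BGR2HSV).astype(int)
def fit(m,box,name):
    k=np.zeros(m.shape,bool);k[box[1]:box[3],box[0]:box[2]]=1
    v,u=np.nonzero(m&k); 
    P=np.array([ray(d,a,b,34.5)[:2] for a,b in zip(u,v)]);P=(P-t)@Rg
    rows={}
    w=np.linalg.eigh(np.cov(P.T))[1][:,1];w*=np.sign(w[0]);print(name,len(u),np.arctan2(w[1],w[0]).round(3),P.mean(0).round(1),np.ptp(P,0).round(0))
bar=(hsv[...,1]>125)&(hsv[...,2]>120)
bl=(hsv[...,1]<40)&(hsv[...,2]>170)
fit(bar,(247,144,262,183),"stop");fit(bar,(355,145,372,190),"fence");fit(bl,(345,140,372,182),"blade")
print(hsv[165,254],hsv[170,365],hsv[165,300]);print(get_time())
E
```

```text
stop 149 -0.115 [ 65.3 163.5] [115.  26.]
fence 147 -0.019 [  80.4 -175.6] [111.  42.]
blade 203 -0.105 [  93.2 -159.2] [98. 28.]
[ 14 136 232] [ 15 137 234] [ 21  87 244]
53.4583
```

View pics/top4c.png

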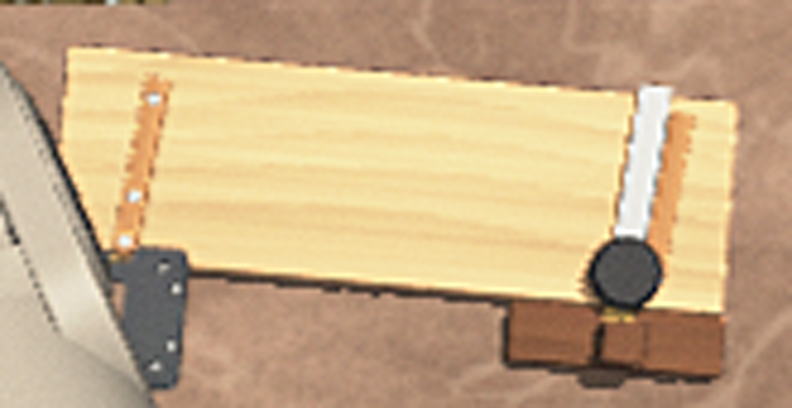

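```bash
python3 - <<'E'
from geo import *
import cv2
d=dict(np.load("top0.npz"));im=cv2.imread("pics/top4.png").astype(float)
# sub-pixel edges by row: saturation proxy (R-B)
s=im[...,2]-im[...,0]; b=im[...,0]
def line(uv):
    P=np.array([ray(d,a,c,34.5)[:2] for a,c in uv]);P=(P-t)@Rg
    c=np.polyfit(P[:,0],P[:,1],1);r=P[:,1]-np.polyval(c,P[:,0]);k=abs(r)<2*r.std()
    return np.arctan(np.polyfit(P[k,0],P[k,1],1)[0]).round(3),r.std().round(2)
def cross(row,lo,hi,img,lev,sign): # last/first crossing
    x=np.arange(lo,hi);y=img[row,lo:hi];i=np.nonzero(np.diff((y>lev).astype(int))==sign)[0]
    if len(i)==0:return None
    j=i[-1] if sign==-1 else i[0];return x[j]+(lev-y[j])/(y[j+1]-y[j])
lev=(s[165,252:257].max()+s[165,300])/2
for n,rows,lo,hi in(("stop",range(149,179),246,268),("fence",range(156,180),355,376)):
    for sg in((1,-1) if n=="stop" else (-1,)):
        uv=[(c,r) for r in rows if (c:=cross(r,lo,hi,s,lev,sg))];print(n,sg,len(uv),line(uv))
uv=[(c,r) for r in range(151,178) if (c:=cross(r,345,375,b,(230+b[165,300])/2,1))];print("blade L",len(uv),line(uv))
E
```

```text
stop 1 30 (np.float64(-0.117), np.float64(1.94))
stop -1 30 (np.float64(-0.117), np.float64(0.71))
fence -1 24 (np.float64(-0.121), np.float64(0.75))
blade L 27 (np.float64(-0.101), np.float64(0.82))
```

The stop reads -0.117 and the fence -0.121, so they are parallel well within 0.035 rad. Nothing needs mending, so I'm handing in.

```bash
python3 -c "
from cell import *
print(get_dq().max(),get_time()); print(job_done())"
```

```text
0.022435758192241893 53.4583
the job is handed in; nothing more can be done
None
```

The job is handed in at 53.5 s: by camera the fence matches the stop's slant to about 0.004 rad (limit 0.035), press-home forces were about 8–9 N, and the gauge stands released with its cap pushed down to lock at about 15 N; I did not re-measure the tin, jar or mug, and no verdict came back.

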